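Find the full specimen tin and load it into the screw press

TASK

Get the little screw press ready to close the lid of the one full tin: first turn its handwheel anticlockwise until the screw is right up at the top of its travel, and after that pull the sliding bed all the way out by its post. Lift the identical closed tins in turn to feel which one is full; stand that one in the middle of the pulled-out bed, let go of it, and slide the bed fully home so that the tin is under the raised plate. Stand all the empty tins upright, not stacked, on the floor of the white tub, and leave the drinks can, the mug and the brush where they are.

Things in the scene. Friction and masses are not known exactly. Their poses are not given: they have to be found in the camera images.
- press: grey bench screw press, fixed to the bench, origin on the bench at the middle of its base (200 x 190 x 20 mm). x points to its back, away from the side where the bed comes out; z up. Two round columns 22 mm thick at y = +80 and -80 mm carry a crosshead (50 mm along x, 200 mm along y, from 105 to 135 mm above the bench) through which the screw runs on the press's axis
- plate (a point): centre of the underside of the round pressing plate at the screw's foot (84 mm diameter, 14 mm thick); it is 26 mm above the bed's top face at the bottom of the travel and 51 mm at the top, so a 42 mm tin passes below only when the screw is wound up
- wheel_mid (a point): centre of the handwheel, at half the height of its rim. Black solid round wheel on top of the screw, axis vertical, 64 mm diameter, 16 mm high; can be gripped across its diameter from above. At the bottom of the travel this point is 168 mm above the bench and 24 mm are free between wheel and crosshead (a brass collar 32 mm wide takes 6 mm of it in the middle); the wheel rises with the screw
- wheel (a joint): turning angle of the handwheel in rad, growing anticlockwise seen from above; the screw rises 5 mm per rad (31 mm a turn). 5.0 is the top stop. Turning takes about 0.1 N m and it stays where it is left
- stem (a joint): height of the screw in m: 0 at the bottom of its travel, 0.025 at the top
- bed (a joint): how far the sliding bed is drawn out, in m: 0 fully home under the pressing plate, 0.13 fully out towards the press's -x. It slides with about 3 N of friction and stays where it is left
- bed_mid (a point): centre of the bed's top face, 34 mm above the bench; moves with the bed. The bed is a flat aluminium plate 110 x 110 mm without edges; the axes are those of the press
- bed_post (a point): top of the upright round post by which the bed is pulled and pushed: 16 mm diameter, standing 38 mm above the bed's top face (72 mm above the bench), 95 mm from the bed's centre towards the press's -x
- tin_a: closed round metal tin with push-on lid, 62 mm diameter, 42 mm high, origin at the centre of its underside, z up. All tins look the same; exactly one of those present is full (0.45 to 0.70 kg, with a loose piece inside), the others empty (0.09 to 0.16 kg); only lifting tells which. Some may be absent
- tin_b: closed round metal tin with push-on lid, 62 mm diameter, 42 mm high, origin at the centre of its underside, z up. All tins look the same; exactly one of those present is full (0.45 to 0.70 kg, with a loose piece inside), the others empty (0.09 to 0.16 kg); only lifting tells which. Some may be absent
- tin_c: closed round metal tin with push-on lid, 62 mm diameter, 42 mm high, origin at the centre of its underside, z up. All tins look the same; exactly one of those present is full (0.45 to 0.70 kg, with a loose piece inside), the others empty (0.09 to 0.16 kg); only lifting tells which. Some may be absent
- tin_d: closed round metal tin with push-on lid, 62 mm diameter, 42 mm high, origin at the centre of its underside, z up. All tins look the same; exactly one of those present is full (0.45 to 0.70 kg, with a loose piece inside), the others empty (0.09 to 0.16 kg); only lifting tells which. Some may be absent
- tin_e: closed round metal tin with push-on lid, 62 mm diameter, 42 mm high, origin at the centre of its underside, z up. All tins look the same; exactly one of those present is full (0.45 to 0.70 kg, with a loose piece inside), the others empty (0.09 to 0.16 kg); only lifting tells which. Some may be absent
- tub_floor (a point): centre of the inner floor (4 mm above the bench) of the fixed white open tub, 230 x 230 mm outside, walls 4 mm thick and 55 mm high above the bench; x and y along its sides
- can: green drinks can, 60 mm diameter, 115 mm high, a bystander; origin at the centre of its underside
- mug: white mug, 85 mm high, a bystander; origin at the centre of its underside
- brush: brush lying on the bench, a bystander; origin near its middle
Not all that is in view belongs to the job. Leave any pink or red look-alike of the tin_b alone.

How it is judged:
By the outcome, as a careful person would: the job done as asked, in the order asked, and still so for the second after the job is handed in, with the robot touching nothing.
Of tin_c, tin_d, tin_e only 1 to 3 are there at a start; the rules pass over those that are not, and their reading is None.
At some moment in a run one of tin_a, tin_b, tin_c, tin_d, tin_e may be knocked a few centimetres aside while the robot is not near it.
It also fails if it takes over 210 s, if anything falls off the work surface, if the arm or the gripper's body presses on something with over 40 N, if the wrist force passes 120 N, or if a joint passes its speed limit or range.

ROBOT

A 6-joint arm with a two-finger parallel gripper is mounted at the origin on the work surface. World frame = base frame: x ahead of the robot, y to its left, z up, the work surface at z = 0. Lengths are in m, angles in rad, forces in N, time in s.
With the tool pointing down it reaches from about 0.225 to 0.875 m from the base axis. Payload 3.4 kg.
Tool frame: the origin (TCP) lies at the very end of the fingers, on their centre line; the grasp point (between the pads) lies grasp_offset behind it (grasp_offset is the distance from the TCP to the grasp point, in m); z points along the fingers, y is the direction in which the jaws open and shut (so a half turn about z gives the same grasp; the last joint's range is limited). The gripper opens to 85 mm and grips with 20 to 120 N. Pads are 22 mm wide; open, the fingers measure 114 mm over their backs; the gripper's body (76 mm by 85 mm) begins 54 mm behind the grasp point. The pads swing forward as they close: fully open they stand 13 mm farther back than shut.
Start: joints at [1.091, 0.276, 1.505, -0, 1.361, -0.121], TCP at [0.202, 0.538, 0.231] pointing down, gripper open.
Joint ranges: [-2.89, 2.89], [-0.75, 2.08], [0.22, 2.7], [-1.18, 4.32], [0.11, 2.71], [-2.7, 2.7]. Speed limits (rad/s): [2.57, 2.57, 3.14, 3.14, 3.14, 3.14].

INTERFACE

Orientations are given as a unit quaternion [x, y, z, w].
In Python, from workcell import * gives the robot as it stands. Calls block until the motion is done:
- move_to(position, orientation): joint-space move of the TCP to a pose.
- line_to(position, velocity=0.15, rot=None, contact_N=None): straight line of the TCP; rot=None keeps the orientation; velocity is the mean speed in m/s. With contact_N (N) it stops when the force on the tool has changed by that much, and returns True; else False.
- move_joints(angles): joint-space move.
- open_gripper() and close_gripper(squeeze=None): open the fingers fully, or close them until they stop; squeeze is the grip in N (None keeps the last).
- dwell(seconds).
- solve_ik(position, orientation): joint angles nearest the present ones, or None.
- camera(name): name is "scene" or "top" or "wrist"; returns a dict with "frame" (420x560x3 uint8, blue, green, red), "vfov" (degrees; the focal length in pixels is half the picture's height over the tangent of half this angle, whatever the lens; pixels are square), "cx", "cy" (the principal point, pixels), "rvec" (rotation vector, rad) and "tvec" (3), from world to camera coordinates, as OpenCV has them; the wrist camera has in their place "hand_eye" (4x4, takes a point from camera to tool coordinates, whose origin is the TCP and whose axes are the flange's). Camera axes: x right, y down, z forward; pixel columns grow to the right and rows downward; lengths in m; the calibration is good to about 2 mm. The wrist camera is an equidistant fisheye: a pixel r from the principal point sees the ray r / f radians off the axis. A picture is of the moment at which its call begins: read the wrist's pose just before it. There is no depth.
A pose or a line that the arm cannot do raises IKError and nothing moves.
- hand_in(): hands the job in, once; it reports no verdict.
Trained networks look in a picture, given as the dict that the camera call returned (one of the last four; its "shot" number tells which), for a name from the list of things; names that differ only in an ending like _2 or _b are one class to them, and where a whole thing is asked for, a point or a joint stands for the part that bears it (a point fixed in the world has none). Each returns a list of dicts, best first, with "confidence" (0 to 1); they miss things now and then, are a little off and sometimes report something else, mostly with a low value. They report only what shows in the picture. A call takes as long as a camera call. They do not tell look-alikes from the thing itself.
- boxes_of(picture, target): "location" ([column, row] as shares, 0 to 1, of the picture: columns of its width, rows of its height, amid what is visible of it).
Readings, each from a call of its own:
- get_time_s(): time.
- get_qpos(): joint angles.
- get_joint_vel(): joint speeds.
- get_effort(): joint torques, N m.
- get_tcp_pos(): TCP position.
- get_ee_rot(): TCP orientation.
- get_contact_force(): force on the tool from outside, world axes, zero at the start.
- get_wrist_torque(): the same for the moment, N m.
- get_opening(): finger opening in m.
Only numpy, scipy, OpenCV 4.12 (cv2) and the standard library are available. Lean on these libraries where they do the work, as an engineer would, in place of code of your own. Each camera call takes 0.05 s, during which the arm holds its last target. There are 200 camera calls.

## Working session

There is one attempt and no reset: what is moved stays moved. The work goes in short steps, each a Python script; the robot and the scene stay as the last script left them, time stands still between calls to the robot, and variables do not carry over. Pictures are saved under pics/ and viewed, about 12 in all and at most 16, crops included, and the job is handed in when it is done.

```bash
mkdir -p pics; ls
python3 - <<'E'
from workcell import *
import cv2, numpy as np
for n in ("scene","top"):
    p=camera(n); cv2.imwrite(f"pics/{n}0.png",p["frame"])
    print(n,p["vfov"],p["cx"],p["cy"],p["rvec"],p["tvec"])
    for t in ("tin_a","press","wheel_mid","bed_post","bed_mid","tub_floor","can","mug","brush"):
        try: print(t,[(round(b["confidence"],2),[round(b["location"][0]*560),round(b["location"][1]*420)]) for b in boxes_of(p,t)])
        except Exception as e: print(t,e)
print(get_time_s(),get_ee_rot(),grasp_offset if 'grasp_offset' in globals() else None)
E
```

```text
pics
scene 52.42485442546452 277.84385878259917 212.36108574198647 [ 1.81426983  1.98202437 -0.59356925] [ 0.04635336 -0.42442022  1.36801437]
tin_a [(0.95, [257, 224]), (0.93, [289, 264]), (0.92, [297, 192]), (0.91, [261, 182]), (0.84, [307, 159]), (0.71, [240, 268]), (0.7, [295, 225])]
press [(0.65, [157, 242]), (0.2, [153, 220])]
wheel_mid [(0.7, [152, 211])]
bed_post [(0.92, [174, 256])]
bed_mid [(0.7, [175, 257]), (0.21, [330, 306])]
tub_floor [(0.66, [401, 228]), (0.34, [173, 255])]
can [(0.63, [332, 308]), (0.16, [263, 182])]
mug [(0.73, [199, 306])]
brush [(0.67, [281, 319])]
top 42.07501290044672 287.10978313323665 213.70864642461888 [ 2.19042678 -2.00501649  0.22412452] [-0.04609142  0.57257397  1.17881618]
tin_a [(0.9, [326, 178]), (0.84, [307, 228]), (0.81, [305, 280]), (0.73, [265, 272]), (0.7, [280, 182]), (0.67, [267, 225]), (0.6, [255, 316])]
press [(0.91, [400, 200]), (0.62, [241, 131])]
wheel_mid [(0.73, [412, 185]), (0.56, [409, 185]), (0.47, [302, 280])]
bed_post [(0.72, [393, 217])]
bed_mid []
tub_floor [(0.82, [164, 226])]
can [(0.84, [241, 130])]
mug [(0.9, [361, 132])]
brush [(0.93, [289, 130])]
1.0 [1.78452187e-01 9.83948582e-01 6.72142460e-05 3.89913956e-06] 0.0187
```

Run:
```python
import cv2
a=cv2.imread("pics/top0.png");cv2.imwrite("pics/top0x.png",cv2.resize(a[80:350,100:460],(800,600),interpolation=cv2.INTER_CUBIC))
b=cv2.imread("pics/scene0.png");cv2.imwrite("pics/scene0x.png",cv2.resize(b[130:340,100:450],(800,480),interpolation=cv2.INTER_CUBIC))
```

```text
(no output)
```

View pics/top0x.png

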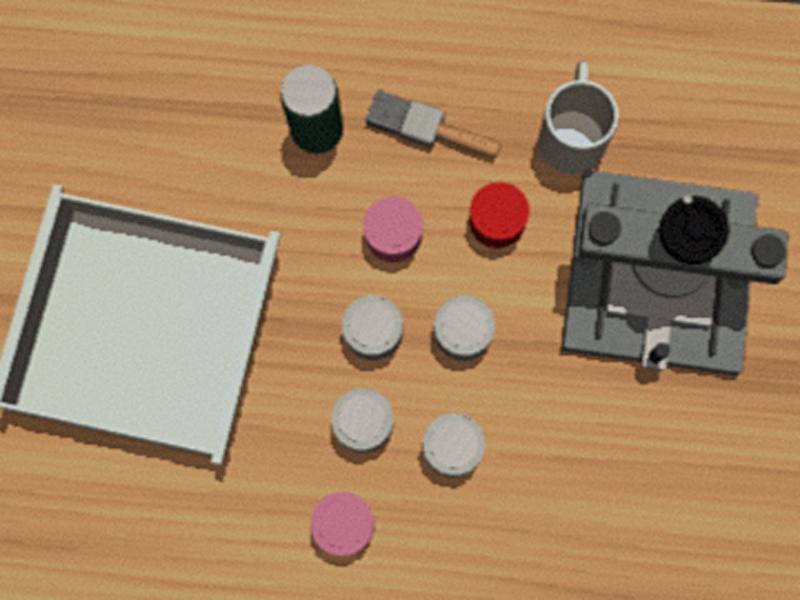

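View pics/scene0x.png

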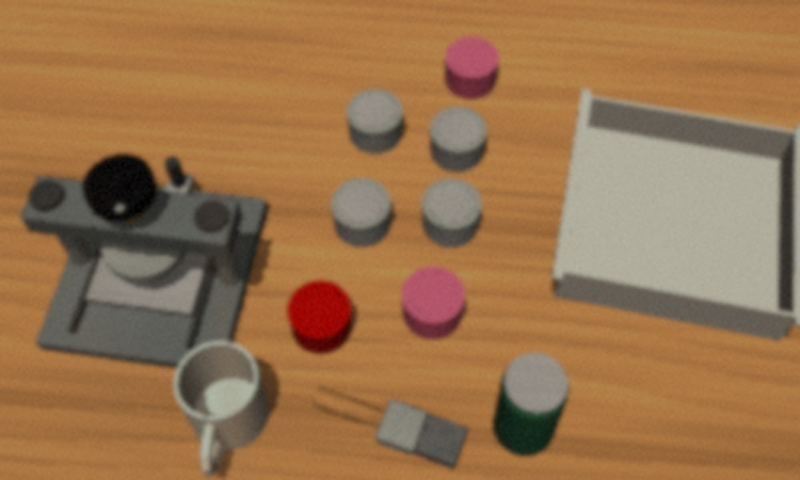

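The top view shows four grey tins at about px (267,227), (309,227), (263,269) and (304,280). Look-alikes, to leave alone: red (326,178), pink (277,182) and pink (254,316). The press is on the right, wheel at ≈(412,184) and post at ≈(396,238), with the bed coming out toward image-down. The tub is on the left.

```bash
cat > h.py <<'E'
from workcell import *
import cv2, numpy as np
from scipy.spatial.transform import Rotation as R
def K(p):
    f=p["frame"].shape[0]/2/np.tan(np.radians(p["vfov"]/2)); return f
def ray_world(p,px,z):
    """fixed camera pixel -> world point at height z"""
    f=K(p); Rm=cv2.Rodrigues(np.array(p["rvec"],float))[0]; t=np.array(p["tvec"],float).ravel()
    d=Rm.T@np.array([(px[0]-p["cx"])/f,(px[1]-p["cy"])/f,1]); c=-Rm.T@t
    return c+d*(z-c[2])/d[2]
def ray_wrist(p,px,z,pos,quat):
    f=K(p); v=np.array([px[0]-p["cx"],px[1]-p["cy"]]); r=np.hypot(*v); th=r/f
    d=np.array([*(v/max(r,1e-9)*np.sin(th)),np.cos(th)]); H=np.array(p["hand_eye"])
    W=R.from_quat(quat).as_matrix(); d=W@(H[:3,:3]@d); c=np.array(pos)+W@H[:3,3]
    return c+d*(z-c[2])/d[2]
def down(yaw):
    """tool pointing down, jaw (tool y) direction at angle yaw in the world xy plane"""
    y=np.array([np.cos(yaw),np.sin(yaw),0]); z=np.array([0,0,-1.]); x=np.cross(y,z)
    return R.from_matrix(np.c_[x,y,z]).as_quat()
def det(p,t,mn=0.3):
    h,w=p["frame"].shape[:2]
    return [(b["confidence"],(b["location"][0]*w,b["location"][1]*h)) for b in boxes_of(p,t) if b["confidence"]>mn]
E
python3 - <<'E'
from h import *
np.set_printoptions(precision=3,suppress=True)
T=camera("top");S=camera("scene")
c=lambda x,y:(x*.45+100,y*.45+80); s=lambda x,y:(x*350/800+100,y*210/480+130)
for n,P,z in [("tins",[(372,324),(464,324),(362,418),(453,443)],.042),("look",[(500,212),(393,228),(342,523)],.042),("wheeltop",[(694,229)],.176),("post",[(660,350)],.072),
  ("base corners",[(586,173),(757,193),(742,372),(563,352)],.02),("crosshead",[(586,205),(786,230),(782,278),(582,253)],.135),("cols",[(604,228),(768,250)],.139),
  ("tub rim",[(57,187),(278,234),(218,461),(3,405)],.055),("can",[(309,88)],.115),("mug",[(581,115)],.085)]:
    for q in P: print("T",n,ray_world(T,c(*q),z))
for n,P,z in [("tins",[(375,115),(458,131),(362,203),(451,205)],.042),("wheeltop",[(120,187)],.176),("post",[(173,163)],.072),("base",[(267,199),(232,365),(40,345)],.02),("cols",[(46,193),(212,217)],.139),("tub",[(587,94),(556,280),(780,336)],.055)]:
    for q in P: print("S",n,ray_world(S,s(*q),z))
for t,a in((T,"T"),(S,"S")): 
    for d in det(t,"tin_a"): print(a,np.round(d[1]),ray_world(t,d[1],.03))
    for d in det(t,"bed_post"): print(a,"post",ray_world(t,d[1],.06))
E
```

```text
T tins [0.547 0.048 0.042]
T tins [ 0.555 -0.047  0.042]
T tins [0.449 0.049 0.042]
T tins [ 0.431 -0.046  0.042]
T look [ 0.679 -0.076  0.042]
T look [0.652 0.036 0.042]
T look [0.342 0.058 0.042]
T wheeltop [ 0.638 -0.253  0.176]
T post [ 0.54  -0.245  0.072]
T base corners [ 0.738 -0.167  0.02 ]
T base corners [ 0.732 -0.352  0.02 ]
T base corners [ 0.534 -0.342  0.02 ]
T base corners [ 0.539 -0.154  0.02 ]
T crosshead [ 0.665 -0.155  0.135]
T crosshead [ 0.657 -0.351  0.135]
T crosshead [ 0.609 -0.348  0.135]
T crosshead [ 0.616 -0.154  0.135]
T cols [ 0.642 -0.173  0.139]
T cols [ 0.634 -0.333  0.139]
T tub rim [0.662 0.392 0.055]
T tub rim [0.631 0.154 0.055]
T tub rim [0.391 0.187 0.055]
T tub rim [0.428 0.411 0.055]
T can [0.771 0.131 0.115]
T mug [ 0.779 -0.15   0.085]
S tins [ 0.443 -0.043  0.042]
S tins [0.457 0.051 0.042]
S tins [ 0.56  -0.044  0.042]
S tins [0.555 0.05  0.042]
S wheeltop [ 0.647 -0.249  0.176]
S post [ 0.547 -0.243  0.072]
S base [ 0.55 -0.15  0.02]
S base [ 0.744 -0.152  0.02 ]
S base [ 0.74  -0.344  0.02 ]
S cols [ 0.637 -0.331  0.139]
S cols [ 0.649 -0.17   0.139]
S tub [0.402 0.192 0.055]
S tub [0.641 0.159 0.055]
S tub [0.683 0.372 0.055]
T [323. 178.] [ 0.676 -0.071  0.03 ]
T [279. 182.] [0.656 0.032 0.03 ]
T [304. 278.] [ 0.437 -0.045  0.03 ]
T [254. 315.] [0.343 0.058 0.03 ]
T [267. 224.] [0.553 0.049 0.03 ]
T [264. 270.] [0.445 0.046 0.03 ]
T [306. 226.] [ 0.556 -0.041  0.03 ]
T post [ 0.582 -0.242  0.06 ]
S [260. 221.] [ 0.559 -0.041  0.03 ]
S [298. 188.] [0.452 0.046 0.03 ]
S [263. 181.] [ 0.435 -0.048  0.03 ]
S [288. 261.] [0.661 0.036 0.03 ]
S [305. 162.] [0.361 0.059 0.03 ]
S [293. 224.] [0.559 0.039 0.03 ]
S [239. 266.] [ 0.683 -0.076  0.03 ]
S post [ 0.687 -0.216  0.06 ]
```

Run:
```python
from h import *
np.set_printoptions(precision=3,suppress=True)
p0=np.array([.64,-.252,.28])
for y in np.arange(-3,3.2,.5):
    q=solve_ik(p0,down(y)); print(round(y,2), None if q is None else np.round(q,2))
move_to(p0,down(np.pi/2-.05))
pos,rot=get_tcp_pos(),get_ee_rot(); p=camera("wrist"); cv2.imwrite("pics/w1.png",p["frame"])
print(pos,get_qpos(),p["vfov"],np.array(p["hand_eye"]))
for t,z in(("wheel_mid",.168),("bed_post",.06)):
    for d in det(p,t): print(t,d,ray_wrist(p,d[1],z,pos,rot))
```

```text
-3.0 [-0.48  0.43  1.15 -0.    1.56  2.52]
-2.5 [-0.48  0.43  1.15 -0.    1.56  2.02]
-2.0 [-0.48  0.43  1.15 -0.    1.56  1.52]
-1.5 [-0.48  0.43  1.15 -0.    1.56  1.02]
-1.0 [-0.48  0.43  1.15 -0.    1.56  0.52]
-0.5 [-0.48  0.43  1.15 -0.    1.56  0.02]
0.0 [-0.48  0.43  1.15 -0.    1.56 -0.48]
0.5 [-0.48  0.43  1.15 -0.    1.56 -0.98]
1.0 [-0.48  0.43  1.15 -0.    1.56 -1.48]
1.5 [-0.48  0.43  1.15 -0.    1.56 -1.98]
2.0 [-0.48  0.43  1.15 -0.    1.56 -2.48]
2.5 None
3.0 None
[ 0.64  -0.251  0.28 ] [-0.475  0.432  1.148  0.     1.562 -1.997] 65.70646984690485 [[ 0.001 -0.958 -0.286  0.072]
 [ 1.     0.001 -0.     0.   ]
 [ 0.001 -0.286  0.958 -0.144]
 [ 0.     0.     0.     1.   ]]
wheel_mid (0.6, (274.624, 210.42)) [ 0.645 -0.252  0.168]
bed_post (0.79, (273.112, 141.792)) [ 0.598 -0.252  0.06 ]
```

View pics/w1.png

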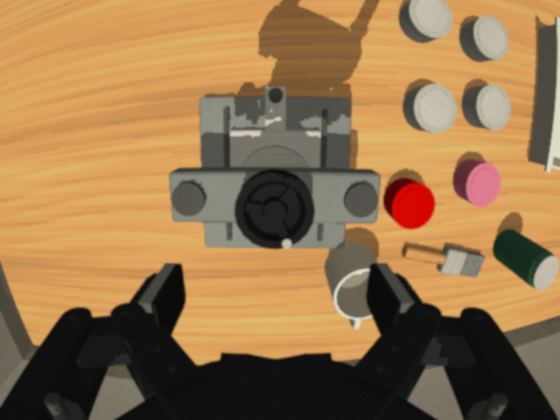

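Run:
```python
from h import *
np.set_printoptions(precision=3,suppress=True)
pos,rot=get_tcp_pos(),get_ee_rot(); p=camera("wrist")
for n,px,z in(("wheel",(275,208.5),.176),("post",(275,95),.072),("colL",(188,198),.139),("colR",(361,199),.139)):
    print(n,ray_wrist(p,px,z,pos,rot))
w=ray_wrist(p,(275,208.5),.176,pos,rot)
# average with fixed cameras
w=np.array([(w[0]+.6425)/2,(w[1]-.251)/2]); print(w)
open_gripper()
y0=-2.9
move_to([*w,.25],down(y0))
print(line_to([*w,.152],.08,contact_N=8))
close_gripper(30); print("open",get_opening(),get_contact_force(),get_wrist_torque(),get_tcp_pos())
```

```text
wheel [ 0.641 -0.252  0.176]
post [ 0.546 -0.247  0.072]
colL [ 0.638 -0.332  0.139]
colR [ 0.647 -0.172  0.139]
[ 0.642 -0.251]
False
open 0.06287619703157933 [-1.04   0.259  3.967] [-0.026  0.268 -0.023] [ 0.642 -0.251  0.153]
```

Run:
```python
from h import *
np.set_printoptions(precision=3,suppress=True)
p=np.array(get_tcp_pos()); y=-2.9; print(get_time_s())
while y<2.09:
    dy=min(.25,2.1-y); y+=dy; p[2]+=.005*dy
    line_to(p,.005*dy/.35,rot=down(y))
    f,t=np.array(get_contact_force()),np.array(get_wrist_torque()); print(round(y,2),f,t,np.round(get_tcp_pos()[2],4))
    if abs(t[2])>.5 or np.linalg.norm(f)>25: break
print(get_time_s(),get_opening(),get_qpos())
pos,rot=get_tcp_pos(),get_ee_rot(); c=camera("scene"); cv2.imwrite("pics/s2.png",cv2.resize(c["frame"][170:320,100:300],(800,600)))
```

```text
10.2667
-2.65 [-2.192 -0.121  3.116] [-0.006  0.29   0.082] 0.1542
-2.4 [-2.81  -1.797  2.432] [-0.009  0.398  0.034] 0.1554
-2.15 [-3.427 -1.988  3.361] [-0.124  0.572  0.048] 0.1567
-1.9 [-4.449 -3.483  3.349] [-0.264  0.694  0.058] 0.1579
-1.65 [-4.715 -2.813  3.786] [-0.346  0.778  0.042] 0.1591
-1.4 [-4.759 -2.267  3.445] [-0.447  0.771  0.057] 0.1604
-1.15 [-4.705 -3.962  3.977] [-0.42   0.753  0.029] 0.1616
-0.9 [-4.264 -4.384  4.339] [-0.534  0.693  0.064] 0.1629
-0.65 [-4.541 -4.322  2.047] [-0.552  0.689  0.019] 0.1642
-0.4 [-4.356 -4.807  2.491] [-0.628  0.645  0.054] 0.1654
-0.15 [-3.252 -3.839  2.311] [-0.647  0.584 -0.008] 0.1666
0.1 [-2.47  -4.212  2.803] [-0.641  0.446  0.013] 0.1679
0.35 [-2.035 -4.721  2.146] [-0.723  0.421  0.039] 0.1691
0.6 [-2.678 -4.409  0.932] [-0.789  0.37   0.054] 0.1704
0.85 [-1.265 -4.755  2.207] [-0.772  0.2    0.091] 0.1717
1.1 [ 0.118 -5.468  0.374] [-0.788  0.104  0.081] 0.1729
1.35 [-0.05  -5.084  1.062] [-0.831  0.027  0.05 ] 0.1742
1.6 [ 0.194 -5.459  0.588] [-0.754 -0.084  0.015] 0.1754
1.85 [ 1.599 -4.583 -0.287] [-0.774 -0.16  -0.738] 0.1764
20.025 0.06304371598942365 [-0.474  0.479  1.322  0.001  1.339 -2.317]
```

View pics/s2.png

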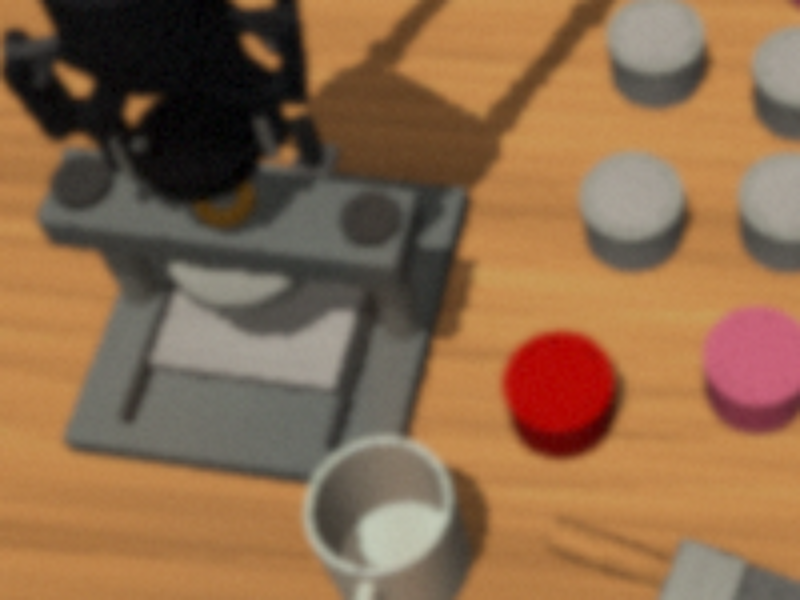

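```bash
cat >> h.py <<'E'
PY=-0.055; PC=np.array([.642,-.2515]); PX=np.array([np.cos(PY),np.sin(PY)])
E
python3 - <<'E'
from h import *
np.set_printoptions(precision=3,suppress=True)
open_gripper()
p=np.array(get_tcp_pos()); line_to([p[0],p[1],.27],.15)
Y=np.pi/2+PY
a=PC-.095*PX
move_to([*a,.20],down(Y))
print(line_to([*a,.044],.12,contact_N=8))
close_gripper(40); print(get_opening(),get_contact_force(),get_tcp_pos())
b=a-.140*PX
print(line_to([*b,.044],.08,contact_N=18),get_tcp_pos(),get_contact_force())
d=(a-np.array(get_tcp_pos()[:2]))@PX; print("drawn",d)
E
```

```text
False
0.014630780847305333 [-0.963 -2.512  0.874] [ 0.547 -0.247  0.044]
True [ 0.42  -0.24   0.044] [2.224 0.81  1.593]
drawn 0.127060691739145
```

Run:
```python
from h import *
np.set_printoptions(precision=3,suppress=True)
Y=np.pi/2+PY; a=PC-.095*PX
print(line_to([*(a-.136*PX),.044],.03,contact_N=25),get_tcp_pos(),get_contact_force())
print("drawn",(a-np.array(get_tcp_pos()[:2]))@PX)
open_gripper(); p=get_tcp_pos(); line_to([p[0],p[1],.2],.15)
move_to([.50,-.0,.33],down(Y))
pos,rot=get_tcp_pos(),get_ee_rot(); c=camera("wrist"); cv2.imwrite("pics/w3.png",c["frame"])
print(get_time_s(),pos)
for t,z in(("tin_a",.03),("bed_post",.06),("bed_mid",.034)):
    for d in det(c,t): print(t,np.round(d[0],2),np.round(d[1]),ray_wrist(c,d[1],z,pos,rot))
T=camera("top")
for t,z in(("tin_a",.03),("bed_post",.06),("bed_mid",.034)):
    for d in det(T,t): print(t,np.round(d[0],2),np.round(d[1]),ray_world(T,d[1],z))
```

```text
True [ 0.42  -0.24   0.044] [ 1.116 -0.753  1.405]
drawn 0.12702320838547518
28.65 [ 0.5   -0.001  0.329]
tin_a 0.93 [249. 210.] [ 0.557 -0.041  0.03 ]
tin_a 0.91 [314. 133.] [0.453 0.053 0.03 ]
tin_a 0.76 [233. 291.] [ 0.689 -0.078  0.03 ]
tin_a 0.74 [312. 204.] [0.553 0.048 0.03 ]
tin_a 0.64 [307. 270.] [0.658 0.038 0.03 ]
tin_a 0.63 [313.  56.] [0.347 0.058 0.03 ]
tin_a 0.62 [238. 124.] [ 0.436 -0.048  0.03 ]
tin_a 0.41 [113. 181.] [ 0.501 -0.249  0.03 ]
bed_post 0.92 [116. 184.] [ 0.5   -0.227  0.06 ]
bed_mid 0.7 [115. 185.] [ 0.506 -0.242  0.034]
tin_a 0.92 [266. 230.] [0.54  0.051 0.03 ]
tin_a 0.89 [265. 269.] [0.449 0.044 0.03 ]
tin_a 0.68 [255. 312.] [0.35  0.058 0.03 ]
tin_a 0.68 [233. 115.] [0.815 0.16  0.03 ]
tin_a 0.57 [299. 234.] [ 0.536 -0.027  0.03 ]
tin_a 0.47 [312. 278.] [ 0.437 -0.064  0.03 ]
bed_post 0.65 [391. 257.] [ 0.497 -0.236  0.06 ]
bed_mid 0.75 [388. 255.] [ 0.504 -0.235  0.034]
```

View pics/w3.png

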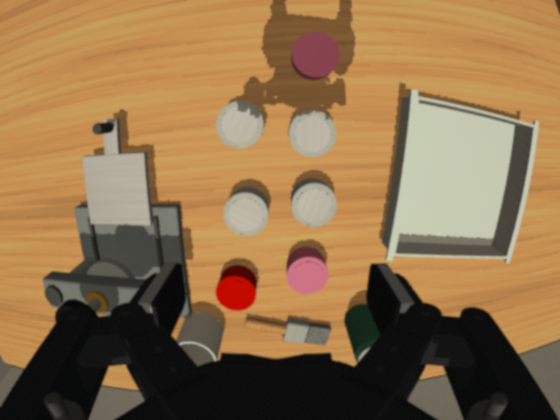

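```bash
cat >> h.py <<'E'
def look(expect,z=.03,r=.07,h=.24):
    """hover by the expected place, return the grey tin nearest it"""
    move_to([expect[0],expect[1],h],down(np.pi/4+expect[2] if len(expect)>2 else np.pi/4))
    pos,rot=get_tcp_pos(),get_ee_rot(); c=camera("wrist"); best=None
    for conf,px in det(c,"tin_a",.2):
        f=c["frame"][int(px[1])-4:int(px[1])+5,int(px[0])-4:int(px[0])+5].reshape(-1,3).mean(0)
        w=ray_wrist(c,px,z,pos,rot)[:2]; d=np.hypot(*(w-expect[:2])); sat=f.max()-f.min()
        if d<r and sat<45 and (best is None or d<best[0]): best=(d,w,conf,sat,px)
    return best,c
def pick(xy,yaw,zt=.008,hov=.11):
    move_to([*xy,.16],down(yaw)); line_to([*xy,hov],.15); dwell(.4)
    f0=np.mean([get_contact_force() for _ in range(5)],0)
    if line_to([*xy,zt],.12,contact_N=10): print("CONTACT",get_tcp_pos())
    close_gripper(40); o=get_opening()
    line_to([*xy,hov],.1); dwell(.6)
    f1=np.mean([get_contact_force() for _ in range(5)],0)
    return o,f1[2]-f0[2]
def put(xy,yaw,zt,hov=.16):
    move_to([*xy,hov],down(yaw)); line_to([*xy,zt+.012],.15); line_to([*xy,zt],.04,contact_N=6)
    print("put at",np.round(get_tcp_pos(),4)); open_gripper(); line_to([*xy,hov],.15)
E
python3 - <<'E'
from h import *
np.set_printoptions(precision=3,suppress=True)
pos,rot=get_tcp_pos(),get_ee_rot(); c=camera("wrist")
print(pos)
for n,P,z in(("bed",[(84,156),(147,153),(152,222),(90,227)],.034),("post",[(98,128)],.072),("tub",[(414,92),(390,258),(511,261),(536,123)],.055),("tubfloor",[(417,107),(403,241),(499,248),(518,133)],.004),("tins",[(240,123),(312,132),(314,201),(246,212)],.042)):
    q=np.array([ray_wrist(c,x,z,pos,rot) for x in P]); print(n,q[:,:2].tolist() and q[:,:2],"mean",q.mean(0))
E
```

```text
[ 0.5   -0.001  0.33 ]
bed [[ 0.457 -0.292]
 [ 0.464 -0.182]
 [ 0.568 -0.19 ]
 [ 0.571 -0.305]] mean [ 0.515 -0.242  0.034]
post [[ 0.419 -0.237]] mean [ 0.419 -0.237  0.072]
tub [[0.398 0.191]
 [0.636 0.162]
 [0.669 0.405]
 [0.429 0.425]] mean [0.533 0.296 0.055]
tubfloor [[0.417 0.218]
 [0.633 0.202]
 [0.666 0.413]
 [0.45  0.429]] mean [0.542 0.315 0.004]
tins [[ 0.435 -0.044]
 [ 0.452  0.05 ]
 [ 0.547  0.05 ]
 [ 0.557 -0.045]] mean [0.498 0.003 0.042]
```

```bash
cat >> h.py <<'E'
TC=np.array([.530,.290]); TY=-.12; BM=np.array([.515,-.244])
def slot(i):
    l=[(.05,.05),(-.05,.05),(.05,-.05),(-.05,-.05)][i]; c,s=np.cos(TY),np.sin(TY)
    return TC+np.array([c*l[0]-s*l[1],s*l[0]+c*l[1]])
E
python3 - <<'E'
from h import *
np.set_printoptions(precision=3,suppress=True)
b,c=look(np.array([.555,.049])); print(b); cv2.imwrite("pics/w4.png",c["frame"])
o,w=pick(b[1],np.pi/4); print("opening",o,"dFz",w,get_time_s())
E
```

```text
(np.float64(0.003688100479567279), array([0.551, 0.049]), 0.84, np.float64(23.53086419753086), (272.776, 178.20600000000002))
opening 0.060713095848353424 dFz -0.8867124266588711 34.3833
```

View pics/w4.png

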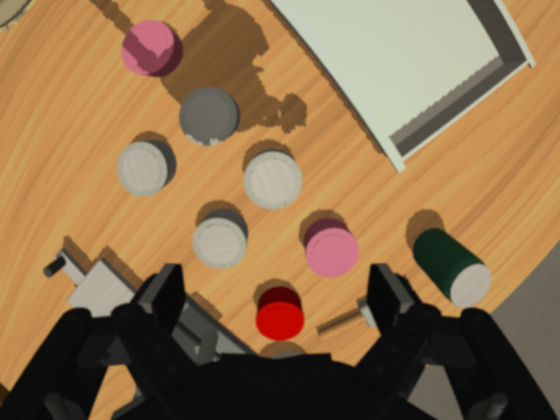

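Run:
```python
from h import *
import sys
np.set_printoptions(precision=3,suppress=True)
J=np.pi/4; n=0
put(slot(0),J+TY,.012); n=1
for e in [(.452,.05),(.557,-.044),(.436,-.046)]:
    b,c=look(np.array(e)); 
    if b is None: cv2.imwrite("pics/miss.png",c["frame"]); sys.exit("missing %s"%(e,))
    o,w=pick(b[1],J); print(e,b[1],"conf",b[2],"o",o,"dFz",w,get_time_s())
    if not .055<o<.068: sys.exit("bad grip")
    if w<-3:
        print("FULL"); xy=b[1]; line_to([*xy,.009],.08,contact_N=8); open_gripper(); line_to([*xy,.07],.15)
        line_to([*xy,.07],rot=down(-J)) ; line_to([*xy,.008],.12); close_gripper(40); print(get_opening())
        line_to([*xy,.11],.12); put(BM,-J+PY,.043,.16)
    elif w>-2.3: put(slot(n),J+TY,.012); n+=1
    else: sys.exit("unclear")
print(get_time_s()); T=camera("top"); cv2.imwrite("pics/t5.png",cv2.resize(T["frame"][80:350,100:460],(800,600)))
```

```text
put at [0.586 0.334 0.013]
(0.452, 0.05) [0.453 0.048] conf 0.91 o 0.06169683519773856 dFz -6.256955151165945 44.1583
FULL
0.06104416980285999
put at [ 0.515 -0.244  0.043]
(0.557, -0.044) [ 0.559 -0.042] conf 0.95 o 0.061689833442904456 dFz -0.7229424175577531 59.425
put at [0.487 0.346 0.013]
(0.436, -0.046) [ 0.435 -0.047] conf 0.63 o 0.060192789836115146 dFz -1.3297759530472422 69.8083
put at [0.574 0.235 0.013]
73.925
```

```bash
ls pics
```

```text
s2.png
scene0.png
scene0x.png
t5.png
top0.png
top0x.png
w1.png
w3.png
w4.png
```

Run:
```python
from h import *
np.set_printoptions(precision=3,suppress=True)
Y=np.pi/2+PY
move_to([.44,-.20,.25],down(Y))
pos,rot=get_tcp_pos(),get_ee_rot(); c=camera("wrist"); cv2.imwrite("pics/w6.png",c["frame"])
for d in det(c,"tin_a"): print(np.round(d[0],2),np.round(d[1]),ray_wrist(c,d[1],.034+.03,pos,rot))
print(pos,rot,repr(c["cx"]))
```

```text
0.86 [547. 255.] [0.558 0.201 0.064]
0.75 [361. 336.] [ 0.645 -0.099  0.064]
0.75 [474.  99.] [0.347 0.031 0.064]
0.64 [240. 253.] [ 0.514 -0.243  0.064]
0.58 [445. 302.] [0.607 0.018 0.064]
[ 0.44 -0.2   0.25] [ 0.027  1.     0.    -0.   ] 275.5657712655817
```

View pics/t5.png

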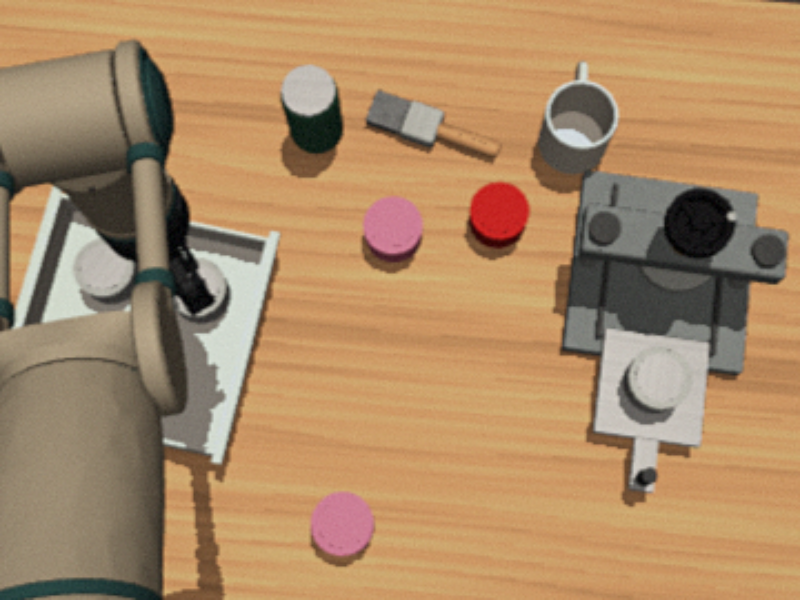

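View pics/w6.png

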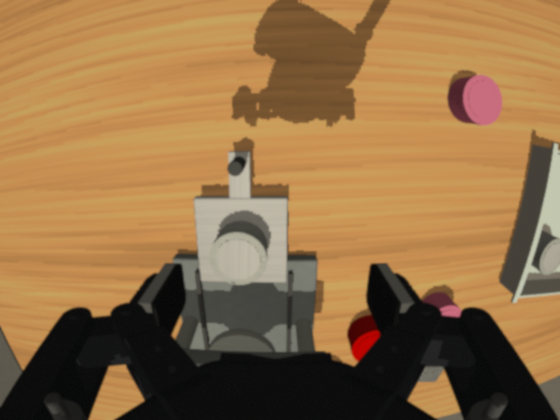

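Run:
```python
from h import *
np.set_printoptions(precision=3,suppress=True)
Y=np.pi/2+PY
pos,rot=get_tcp_pos(),get_ee_rot(); c=camera("wrist")
lid=ray_wrist(c,(239,256),.076,pos,rot)[:2]; post=ray_wrist(c,(237,162),.072,pos,rot)[:2]
print("lid",lid,"post",post,"local",(lid-post)@PX,np.cross(PX,lid-post))
a=np.array([.420,-.240])
move_to([*a,.15],down(Y)); line_to([*a,.045],.1,contact_N=8)
close_gripper(40); print(get_opening(),get_tcp_pos())
b=a+.140*PX
print(line_to([*b,.045],.05,contact_N=18),get_tcp_pos(),get_contact_force())
print("pushed",(np.array(get_tcp_pos()[:2])-a)@PX)
print(line_to([*b,.045],.03,contact_N=25),"pushed",(np.array(get_tcp_pos()[:2])-a)@PX,get_time_s())
```

```text
lid [ 0.513 -0.243] post [ 0.412 -0.236] local 0.10061710108495808 -0.0005882339050193646
0.014243024283642755 [ 0.42  -0.24   0.045]
True [ 0.55  -0.247  0.045] [-0.677  0.71   3.602]
pushed 0.12983133834885485
True pushed 0.12984110551649322 80.975<stdin>:6: DeprecationWarning: Arrays of 2-dimensional vectors are deprecated. Use arrays of 3-dimensional vectors instead. (deprecated in NumPy 2.0)
```

Run:
```python
from h import *
np.set_printoptions(precision=3,suppress=True)
open_gripper(); p=get_tcp_pos(); line_to([p[0],p[1],.2],.12)
move_to([.30,-.10,.30],down(np.pi/2)); dwell(.5)
T=camera("top");S=camera("scene")
cv2.imwrite("pics/t7.png",cv2.resize(T["frame"][80:350,100:460],(800,600))); cv2.imwrite("pics/s7.png",cv2.resize(S["frame"][130:340,100:450],(800,480)))
for d in det(T,"tin_a"): print("T",np.round(d[0],2),np.round(d[1]),ray_world(T,d[1],.03))
for d in det(S,"tin_a"): print("S",np.round(d[0],2),np.round(d[1]),ray_world(S,d[1],.03))
print(get_time_s())
```

```text
T 0.96 [188. 209.] [0.572 0.238 0.03 ]
T 0.88 [279. 180.] [0.662 0.031 0.03 ]
T 0.79 [136. 241.] [0.486 0.347 0.03 ]
T 0.79 [323. 180.] [ 0.672 -0.071  0.03 ]
T 0.79 [253. 316.] [0.341 0.061 0.03 ]
T 0.77 [144. 199.] [0.588 0.343 0.03 ]
S 0.87 [417. 208.] [0.486 0.343 0.03 ]
S 0.83 [288. 262.] [0.665 0.035 0.03 ]
S 0.71 [375. 235.] [0.574 0.238 0.03 ]
S 0.67 [167. 248.] [ 0.652 -0.248  0.03 ]
S 0.61 [238. 265.] [ 0.68  -0.078  0.03 ]
S 0.56 [417. 243.] [0.586 0.334 0.03 ]
84.975
```

View pics/t7.png

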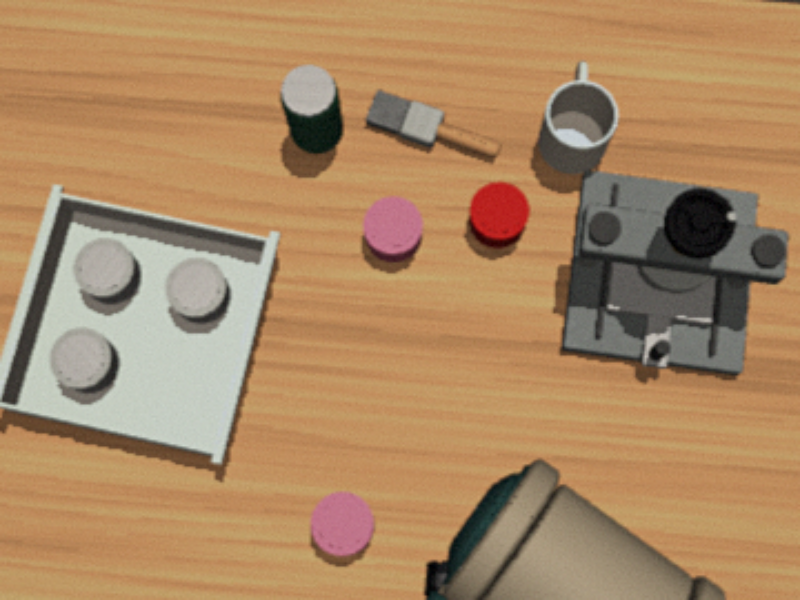

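View pics/s7.png

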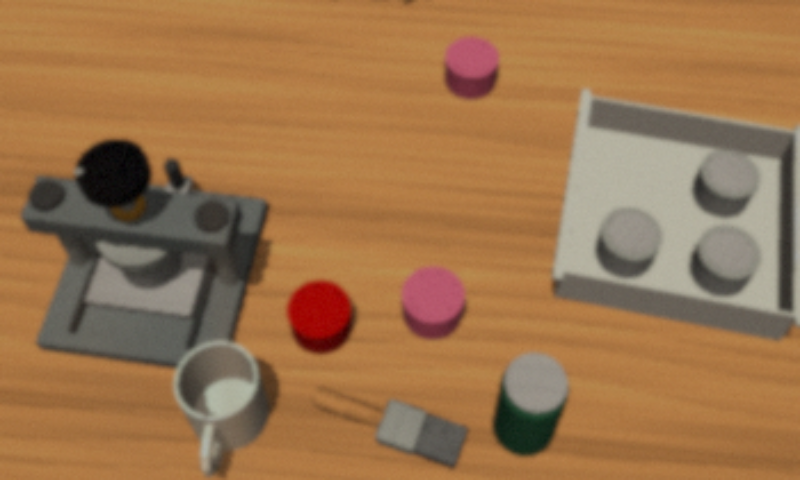

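The three empty tins stand upright in the tub. The bed is home, with the full tin under the raised plate (scene crop ≈(130,265)), and the wheel is up with the brass collar showing. The bystanders and look-alikes haven't moved.

```bash
python3 -c "
from workcell import *
print(hand_in(),get_time_s())"
```

```text
the job is handed in; nothing more can be done
the job is handed in; nothing more can be done
```

The job is handed in at about 85 s on the robot's clock. The press is ready with the full tin under the raised plate.

- **Screw:** I turned the handwheel anticlockwise about 4.7 rad, until the torque jumped to 0.74 N m at the top stop. I did this before touching the bed.
- **Bed:** I pulled it out to its stop, then pushed it home to its stop. The push measured 130 mm of travel. The pull measured only 127 mm, probably because my estimate of where the post started was about 3 mm off.
- **Tins:** All four tins were lifted. The full one read 6.3 N; the other three read 0.7 to 1.3 N. I set the full one within about 5 mm of the bed's centre, let go of it, and slid the bed in.
- **Empty tins:** The last pictures show all three standing upright and apart on the tub floor.
- **Left alone:** In the last pictures the can, mug, brush and the pink and red look-alikes have not moved.

Some network detections were wrong along the way, such as the post's position and one tin report near the can. I used positions measured from the pictures instead. No check failed.

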